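# Unbolt the jewellery box and hold its lid open at 60 degrees

### The job

Unlock the olive-wood jewellery box by sliding the small brass bolt on its front all the way back, to the left as you face the bolt. Then raise the lid, which has a round knob on top, until it is open 60 degrees from closed and keep holding it still there with the gripper so that the mirror inside it can be used: the lid has no stay and falls shut if let go, so finish while holding it. Leave the cup, the dish, the sunglasses and the magnifying mirror where they are.

Things in the scene. Friction and masses are not known exactly. Their poses are not given: they have to be found in the camera images.
- box: Carved olive-wood jewellery box that stays put, 140 (x) x 200 (y) x 94 mm high with its lid shut (case 80, lid 14). Origin: centre of its underside. Own axes: -x is the front with the brass bolt, facing the robot; +x the hinged back; y runs along the front (at yaw 0: +y is the robot's left); z up. It stands turned up to 20 degrees either way.
- lid: The box's lid, an olive-wood board 140 x 200 x 14 mm, about 300 g, a mirror let into its underside. Nearly frictionless hinge: it falls shut from below about 80 degrees unless held. Origin on the hinge line (at hinge_mid); closed, its axes are the box's and the board lies 3 to 143 mm to -x, 0 to 14 mm up from the origin. It turns about its y axis, the front edge rising towards the back.
- lid_hinge (a joint): Opening angle of the lid in rad: 0 shut, growing as the front edge rises, 1.047 is 60 degrees open, hinge range 0 to 1.9. With the bolt in the eye the lid gives only about half a degree.
- hinge_mid (a point): Middle of the lid's hinge line, on the box's back top edge: 73 mm behind (+x) the box's middle and 80 mm above the dresser. The hinge axis is the box's y axis.
- lid_knob (a point): Centre of the turned wooden ball knob on the lid, 24 mm diameter on a 12 mm neck: 20 mm above the lid's top, 26 mm behind its front edge, at mid-width. Closed: 44 mm to -x of the box's middle, 114 mm above the dresser. From the hinge line: 117 mm to -x, 34 mm up. Being round, it can turn between fingers that pinch it along the box's y axis while the lid swings.
- lid_eye (a point): Middle of the brass eye, 12 mm wide, 22 mm high, that hangs from the lid's front edge in front of the case: 80 mm to -x and 30 mm to -y of the box's middle, 60 mm above the dresser. The bolt passes through it and blocks the lid until withdrawn.
- bolt (a joint): Position of the sliding brass bolt in m: 0 fully shot, 0.034 at its stop fully withdrawn; it slides along the box's +y axis. Shot (0 to 0.005 at the start) its tip passes through the lid's eye; it is clear of the eye from about 0.021. It slides with about 1.5 N and stays where it is left.
- bolt_knob (a point): Centre of the bolt's brass ball knob, 14 mm diameter, on a 6 mm stem jutting from the box's front: 30 mm in front of the front face (100 mm to -x of the box's middle), 60 mm above the dresser, at y = 0 in the box frame when fully shot, y = +34 mm when withdrawn. The bolt's guides beside it stand 16 mm out from the face; the space above the knob is free.
- cup: Empty stainless steel cup, 74 mm rim diameter, 95 mm high, loose; origin at the centre of its underside. To be left alone.
- dish: White porcelain dish of hair pins, 112 mm diameter, 24 mm high, loose; origin at the centre of its underside. To be left alone.
- sunglasses: Folded black plastic sunglasses lying on the dresser, 144 mm long along their y, 48 mm wide, 19 mm high, loose; origin at the centre of the underside. To be left alone.
- mirror: Magnifying mirror with a 160 mm silicone-rimmed head on a pivoting lever arm over a 140 mm round steel foot, 290 mm high, loose, on the robot's left; origin at the centre of the foot's underside. To be left alone.

How it is judged:
By the outcome, as a careful person would: the job done as asked, in the order asked, and still so for the second after the job is handed in, while the arm keeps its last pose, push and grip.
It also fails if it takes over 51 s, if anything falls off the work surface, if the arm or the gripper's body presses on something with over 40 N, if the wrist force passes 120 N, or if a joint passes its speed limit or range.

### The arm

A 6-joint arm with a two-finger parallel gripper is mounted at the origin on the work surface. World frame = base frame: x ahead of the robot, y to its left, z up, the work surface at z = 0. Lengths are in m, angles in rad, forces in N, time in s.
With the tool pointing down it reaches from about 0.35 to 0.925 m from the base axis. Payload 6.4 kg.
Tool frame: the origin (TCP) lies between the finger pads; the fingertips stand 11 mm ahead of it and the grasp point (between the pads) lies 8 mm behind it; x points along the fingers, y is the direction in which the jaws open and shut, and the axes are right-handed (so a half turn about x gives the same grasp; the last joint's range is limited). The gripper opens to 94 mm and grips with 3 to 60 N. Pads are 16 mm wide; open, the fingers measure 119 mm over their backs; the gripper's body (75 mm by 177 mm) begins 78 mm behind the grasp point.
Start: joints at [-1.484, 0.245, 1.558, -0, 1.339, -0.174], TCP at [0.168, -0.628, 0.216] pointing down, gripper open.
Joint ranges: [-3.13, 3.13], [-1.02, 2.26], [0.13, 2.54], [-0.95, 4.09], [0.21, 2.88], [-2.74, 2.74]. Speed limits (rad/s): [2.57, 2.57, 3.14, 3.14, 3.14, 3.14].

### API

Orientations are given as a 3x3 rotation matrix whose columns are the frame's x, y, z axes.
In Python, from cell import ctrl, vision, close_job gives the robot as it stands.
- The arm moves only by the tool jog_arm, never from a script. Its arguments are lists of equal length, an entry for each row: "dp": the shift along the tool's x, y, z in units of 0.5 m (1.0 is 0.5 m), a list of three; "rotation": the turn, a rotation vector about the tool's x, y, z in units of 180 degrees (1.0 is 180 degrees), a list of three; "claw": the finger opening in mm, from 0 to 94. A call has 1 to 8 rows; each row shifts and turns the commanded pose from where the row before left it, along the tool's axes as they then stand; what a row does not reach is not made up. A row lasts 1/12 s, in which the tool goes at most 41.7 mm and 7.16 degrees, less where a joint would pass 70% of its speed; a pose out of reach is approached as far as the arm can. A call with a number of a shift or a turn outside -1 to 1 is refused whole. A call with a gripper value outside its range is refused whole. The fingers move at their own pace and stop on an object; "force" is the grip in N (left out, the last holds). Time passes only in rows, so rows that do not move let the fingers close. It gives the time, the measured TCP pose, the force and the opening at its end, in the units of the state.
- ctrl.observe(): the state, without advancing time (a new reading comes with each control period).
- vision.capture(name): name is "scene" or "top" or "wrist"; returns the picture (480x640x3 uint8, red, green, blue); there is no depth.
- vision.camera_info(name): a dict with "fx", "fy", "cx", "cy" (pixels), "extrinsics" (4x4, takes a point from world to camera coordinates). Camera axes: x right, y up, looking along -z (the intrinsics and any distortion apply to the point x, -y, -z); pixel columns grow to the right and rows downward; lengths in m; the calibration is good to about 2 mm. A picture is of the moment at which its call begins: read the wrist's pose just before it. camera_info takes no time and is no camera call; for the wrist camera it gives the pose at the moment of the call.
- close_job(): hands the job in, once; it reports no verdict.
The state is a dict: "time_s": time; "joint_positions": joint angles; "qd": joint speeds; "tau": joint torques, N m; "position": TCP position; "orientation": TCP orientation; "ft_force": force on the tool from outside, world axes, zero at the start; "moment": the same for the moment, N m; "grip_width": finger opening in m.
Only numpy, scipy, OpenCV 4.12 (cv2) and the standard library are available. Lean on these libraries where they do the work, as an engineer would, in place of code of your own. Each camera call takes 0.05 s, during which the arm holds its last target. There are 200 camera calls.

## Working session

There is one attempt and no reset: what is moved stays moved. The work goes in short steps, Python scripts to look and compute and a tool call to move; the robot and the scene stay as the last step left them, time stands still between calls to the robot, and variables do not carry over. Pictures are saved under pics/ and viewed, about 8 in all and at most 12, crops included, and the job is handed in when it is done.

Besides the shell and the picture viewer there is one more tool, called after "Request:" as name(argument=value, ...) on one line, values as JSON. jog_arm: Moves the arm, as the interface text tells. Shifts and turns lie within -1 to 1; 1 stands for 0.5 m of shift or 180 degrees of turn. Its arguments: {"type":"object","properties":{"dp":{"type":"array"},"rotation":{"type":"array"},"claw":{"type":"array"},"force":{"type":"number"}},"required":["dp","rotation","claw"]}

```bash
mkdir -p pics; ls
python3 - <<'E'
from cell import ctrl, vision
import cv2
o=ctrl.observe();print(o)
for n in("scene","top"):
    im=vision.capture(n);cv2.imwrite(f"pics/{n}0.png",im[:,:,::-1])
    print(n,vision.camera_info(n))
E
```

```text
pics
{'time_s': 0.0, 'joint_positions': array([-1.48409650e+00,  2.45790056e-01,  1.55898443e+00,  2.05693383e-05,
        1.33867735e+00, -1.74072329e-01]), 'qd': array([-1.33023179e-03, -2.01450520e-04,  1.11125879e-03,  2.23309331e-05,
       -2.55642314e-03, -2.59690881e-04]), 'tau': array([-2.19260459e-03, -4.15834880e+01, -3.14604235e+01,  6.84300950e-02,
        3.32755689e-02, -1.35720516e-04]), 'position': array([ 0.16756615, -0.62744645,  0.2153766 ]), 'orientation': array([[-1.41046798e-04,  2.57821959e-01, -9.66192433e-01],
       [ 1.85393687e-03, -9.66190715e-01, -2.57821771e-01],
       [-9.99998272e-01, -1.82762471e-03, -3.41707529e-04]]), 'ft_force': array([ 0.56200087,  0.38762486, -0.57046995]), 'moment': array([ 0.0038264 ,  0.00448995, -0.00915407]), 'grip_width': 0.09392472590525307}
scene {'fx': 568.0923848835992, 'fy': 568.0923848835992, 'cx': 313.5724923915061, 'cy': 246.21529455730348, 'extrinsics': array([[-0.16731732,  0.98588265,  0.00634995,  0.0713016 ],
       [-0.62079277, -0.11035595,  0.77616873,  0.25864326],
       [ 0.76591203,  0.12592447,  0.63049329, -1.62211339],
       [ 0.        ,  0.        ,  0.        ,  1.        ]])}
top {'fx': 550.0568489595805, 'fy': 550.0568489595805, 'cx': 318.34944639530806, 'cy': 249.4443057141414, 'extrinsics': array([[-0.02626661, -0.99964246,  0.00500076,  0.03200877],
       [ 0.99786817, -0.02592037,  0.05989369, -0.54758896],
       [-0.05974265,  0.0065633 ,  0.99819224, -1.27837246],
       [ 0.        ,  0.        ,  0.        ,  1.        ]])}
```

View pics/top0.png

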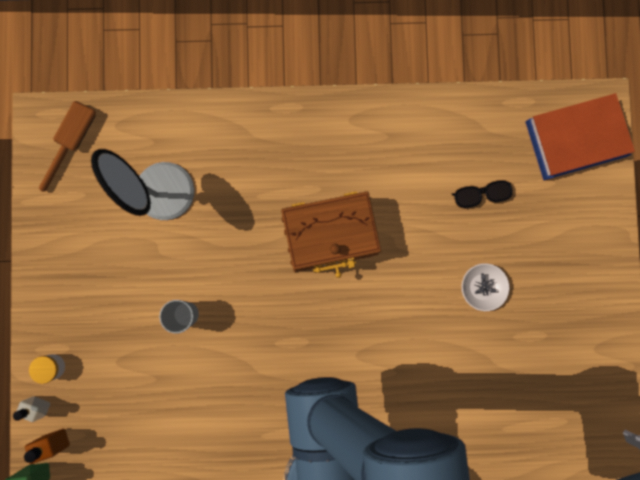

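View pics/scene0.png

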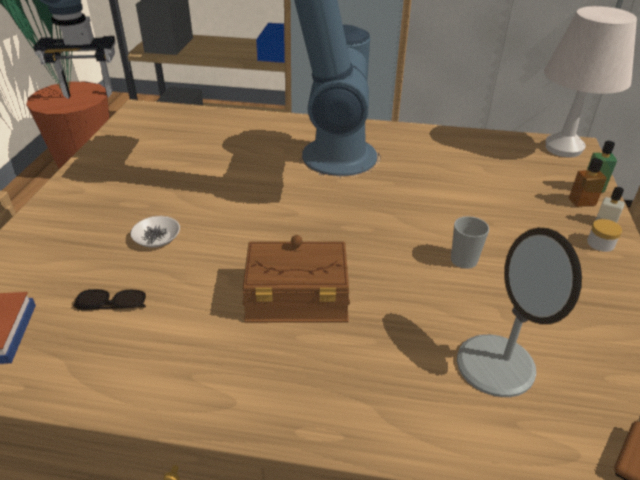

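The top view shows the box with lid corners near (283,209), (368,193), (380,251) and (294,270). The lid knob is at about (341,249) and the brass bolt runs along (315–355, 266). The cup (177,316), mirror, dish and sunglasses are all well clear. The scene view shows the hinged back of the box.

```bash
cat > h.py <<'E'
import numpy as np, cv2
from cell import ctrl, vision
def ray(ci,u,v):
    E=ci["extrinsics"];R=E[:3,:3];c=-R.T@E[:3,3]
    d=R.T@np.array([(u-ci["cx"])/ci["fx"],-(v-ci["cy"])/ci["fy"],-1]);return c,d
def onz(ci,u,v,z):
    c,d=ray(ci,u,v);return c+d*(z-c[2])/d[2]
def proj(ci,p):
    E=ci["extrinsics"];q=E[:3,:3]@np.asarray(p)+E[:3,3]
    return np.array([ci["cx"]+ci["fx"]*q[0]/-q[2],ci["cy"]-ci["fy"]*q[1]/-q[2]])
E
python3 - <<'E'
from h import *
im=cv2.imread("pics/top0.png");ci=vision.camera_info("top")
lab=cv2.cvtColor(im,cv2.COLOR_BGR2HSV).astype(int)
print(lab[230,330],lab[300,330],lab[266,335],lab[249,341],lab[230,392])
roi=np.zeros(im.shape[:2],np.uint8);roi[180:285,270:395]=1
h,s,v=lab[...,0],lab[...,1],lab[...,2]
m=((h<12)&(s>110)&(v>60)&(roi>0)).astype(np.uint8)
m=cv2.morphologyEx(m,cv2.MORPH_OPEN,np.ones((5,5)))
c=max(cv2.findContours(m,0,2)[0],key=cv2.contourArea)
b=cv2.boxPoints(cv2.minAreaRect(c));print(b)
P=np.array([onz(ci,*p,.094) for p in b]);print(P.round(4),P.mean(0))
print([np.linalg.norm(P[i]-P[i-1]).round(4) for i in range(4)])
g=((h>18)&(h<32)&(s>150)&(v>120)&(roi>0)).astype(np.uint8)
ys,xs=np.nonzero(g);print("brass",len(xs),xs.min(),xs.max(),ys.min(),ys.max())
cr=im[180:290,265:400].copy();cv2.drawContours(cr,[(c-[265,180])],-1,(0,255,0),1)
cv2.imwrite("pics/crop1.png",np.hstack([cv2.resize(im[180:290,265:400],None,fx=2.9,fy=4,interpolation=2),cv2.resize(cr,None,fx=2.9,fy=4)]))
print("cam",ray(ci,0,0)[0])
E
```

```text
[ 12 188 125] [ 16 148 162] [ 19 200 186] [ 12 183  64] [ 14 145  97]Traceback (most recent call last):
  File "<stdin>", line 9, in <module>
ValueError: max() iterable argument is empty
```

Run:
```python
from h import *
im=cv2.imread("pics/top0.png");ci=vision.camera_info("top")
lab=cv2.cvtColor(im,cv2.COLOR_BGR2HSV).astype(int)
roi=np.zeros(im.shape[:2],np.uint8);roi[180:285,270:395]=1
h,s,v=lab[...,0],lab[...,1],lab[...,2]
m=((h<15)&(s>165)&(v>40)&(roi>0)).astype(np.uint8)
m=cv2.morphologyEx(m,cv2.MORPH_OPEN,np.ones((5,5)))
c=max(cv2.findContours(m,0,2)[0],key=cv2.contourArea)
b=cv2.boxPoints(cv2.minAreaRect(c));print(b)
P=np.array([onz(ci,*p,.094) for p in b]);print(P.round(4),P.mean(0))
print([np.linalg.norm(P[i]-P[i-1]).round(4) for i in range(4)])
g=((h>17)&(h<32)&(s>180)&(v>100)&(roi>0)).astype(np.uint8)
ys,xs=np.nonzero(g);print("brass",len(xs),xs.min(),xs.max(),ys.min(),ys.max())
cr=im[180:290,265:400].copy();cv2.drawContours(cr,[(c-[265,180])],-1,(0,255,0),1)
cv2.imwrite("pics/crop1.png",np.hstack([cv2.resize(im[180:290,265:400],None,fx=2.9,fy=2.9,interpolation=2),cv2.resize(cr,None,fx=2.9,fy=2.9)]))
print("cam",ray(ci,0,0)[0])
```

```text
[[279.2702  208.80614]
 [368.5188  190.34093]
 [381.6408  253.76396]
 [292.3922  272.2292 ]]
[[ 0.6362  0.1026  0.094 ]
 [ 0.6725 -0.097   0.094 ]
 [ 0.5304 -0.1215  0.094 ]
 [ 0.4947  0.0768  0.094 ]] [ 0.58347651 -0.00978006  0.094     ]
[np.float64(0.1439), np.float64(0.2029), np.float64(0.1443), np.float64(0.2015)]
brass 247 293 354 192 276
cam [0.47088899 0.02619397 1.30869851]
```

View pics/crop1.png

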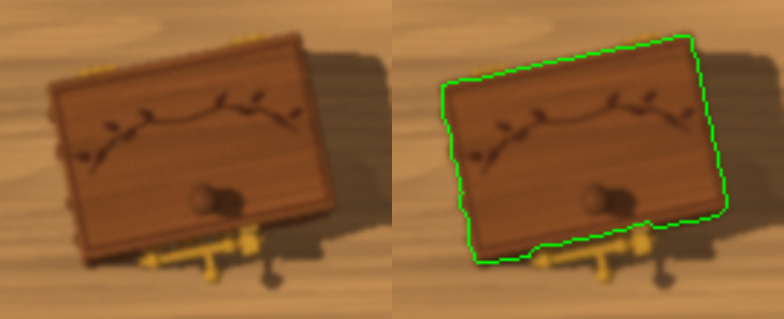

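The crop shows a clean contour around the lid. This gives the box centre at about (0.583, -0.010) with a yaw of about 10.2°. The bolt knob is at crop (210,278), about y=0 in the box frame. I'll move above the bolt now.

Request:
jog_arm(dp=[[0,0,0],[0,-0.053,-0.042],[0,-0.053,-0.042],[0,-0.053,-0.042],[0,-0.053,-0.042],[0,-0.053,-0.042],[0,-0.053,-0.042],[0,-0.053,-0.042]], rotation=[[0.026,0,0],[0,0,0],[0,0,0],[0,0,0],[0,0,0],[0,0,0],[0,0,0],[0,0,0]], claw=[60,60,60,60,60,60,60,60], force=10)

```text
time_s: 0.77
position: [0.2796, -0.4175, 0.216]
orientation: [[-0.0, 0.178, -0.984], [0.001, -0.984, -0.178], [-1.0, -0.001, 0.0]]
ft_force: [1.3, -0.1, 0.5]
grip_width: 0.0598
```

Request:
jog_arm(dp=[[0,-0.053,-0.042],[0,-0.053,-0.042],[0,-0.053,-0.042],[0,-0.053,-0.042],[0,-0.053,-0.042],[0,-0.053,-0.042],[0,-0.053,-0.042],[0,-0.053,-0.042]], rotation=[[0,0,0],[0,0,0],[0,0,0],[0,0,0],[0,0,0],[0,0,0],[0,0,0],[0,0,0]], claw=[60,60,60,60,60,60,60,60])

```text
time_s: 1.43
position: [0.407, -0.179, 0.2162]
orientation: [[-0.0, 0.178, -0.984], [0.0, -0.984, -0.178], [-1.0, -0.0, 0.0]]
ft_force: [0.3, -0.0, -0.6]
grip_width: 0.0599
```

Request:
jog_arm(dp=[[0,-0.045,-0.035],[0,-0.045,-0.035],[0,-0.045,-0.035],[0,-0.045,-0.035],[0,-0.045,-0.034],[0,-0.045,-0.034],[0,0,0],[0,0,0]], rotation=[[0,0,0],[0,0,0],[0,0,0],[0,0,0],[0,0,0],[0,0,0],[0,0,0],[0,0,0]], claw=[60,60,60,60,60,60,60,60])

```text
time_s: 2.1
position: [0.4849, -0.0285, 0.216]
orientation: [[-0.001, 0.181, -0.984], [0.0, -0.984, -0.181], [-1.0, -0.0, 0.001]]
ft_force: [-0.3, -0.3, 0.2]
grip_width: 0.0603
```

Run:
```python
from h import *
o=ctrl.observe();ci=vision.camera_info("wrist");im=vision.capture("wrist");cv2.imwrite("pics/w1.png",im[:,:,::-1])
print(o["position"],ci, ray(ci,0,0)[0])
np.save("ci1.npy",ci,allow_pickle=True)
c=np.array([.5835,-.0098]);a=np.radians(10.2);ex=np.array([np.cos(a),np.sin(a)]);ey=np.array([-ex[1],ex[0]])
for n,(x,y,z) in dict(bolt=(-.1,0,.06),eye=(-.08,-.03,.06),knob=(-.044,0,.114)).items():
    p=c+x*ex+y*ey;print(n,p,proj(ci,[*p,z]))
```

```text
[ 0.48490708 -0.02845163  0.21595885] {'fx': 365.3387966161912, 'fy': 365.3387966161912, 'cx': 316.0643564857009, 'cy': 238.20168349103517, 'extrinsics': array([[ 1.79602968e-01, -9.83739167e-01,  1.61038035e-04,
        -1.15747311e-01],
       [ 9.47113502e-01,  1.72871900e-01, -2.70354066e-01,
        -4.26249661e-01],
       [ 2.65930045e-01,  4.87089141e-02,  9.62760953e-01,
        -5.17268504e-01],
       [ 0.00000000e+00,  0.00000000e+00,  0.00000000e+00,
         1.00000000e+00]])} [ 0.56205261 -0.01498299  0.38278623]
bolt [ 0.48508044 -0.02750847] [314.35285003 224.77044944]
eye [ 0.51007689 -0.05349265] [347.95419353 203.08224449]
knob [ 0.54019539 -0.01759173] [314.12863025 167.10483474]
```

View pics/w1.png

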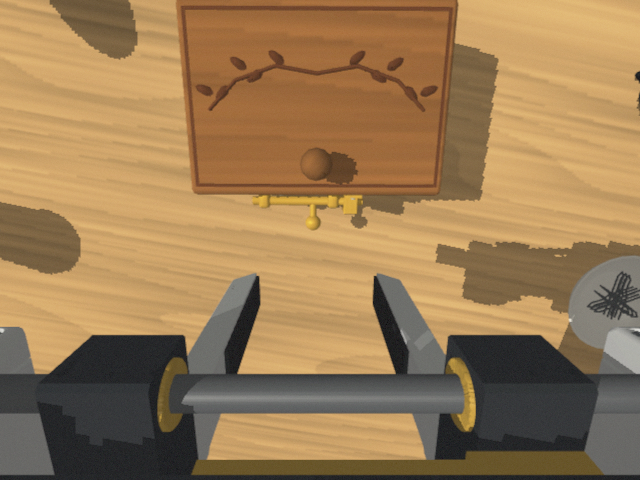

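The wrist view shows the bolt knob at (313,223) and the lid knob at (316,164), both within 3 px of prediction. The box edges line up with the tool, so the pose is good. I'll go down around the bolt knob.

Request:
jog_arm(dp=[[0.04,-0.002,0],[0.041,0,0],[0.041,0,0],[0.041,0,0],[0.041,0,0],[0.041,0,0],[0.041,0,0],[0.04,0,0]], rotation=[[0,0,0],[0,0,0],[0,0,0],[0,0,0],[0,0,0],[0,0,0],[0,0,0],[0,0,0]], claw=[60,60,60,60,60,60,60,60])

```text
time_s: 2.82
position: [0.4843, -0.0297, 0.0525]
orientation: [[-0.0, 0.176, -0.984], [-0.0, -0.984, -0.176], [-1.0, 0.0, 0.0]]
ft_force: [-0.3, -0.2, 0.7]
grip_width: 0.0598
```

Request:
jog_arm(dp=[[0,0,0],[0,0,0],[0,0,0],[0,0,0],[0,0,0],[0,0,0],[0,0,0],[0,0,0]], rotation=[[0,0,0],[0,0,0],[0,0,0],[0,0,0],[0,0,0],[0,0,0],[0,0,0],[0,0,0]], claw=[0,0,0,0,0,0,0,0], force=10)

```text
time_s: 3.48
position: [0.4853, -0.0281, 0.0541]
orientation: [[0.001, 0.178, -0.984], [0.001, -0.984, -0.178], [-1.0, -0.0, -0.001]]
ft_force: [-0.6, 1.1, 3.2]
grip_width: 0.0126
```

The gripper has the bolt knob, with the opening at 12.6 mm. I'll slide it to the left.

Request:
jog_arm(dp=[[0,-0.01,0],[0,-0.01,0],[0,-0.01,0],[0,-0.01,0],[0,-0.01,0],[0,-0.01,0],[0,-0.004,0],[0,0,0]], rotation=[[0,0,0],[0,0,0],[0,0,0],[0,0,0],[0,0,0],[0,0,0],[0,0,0],[0,0,0]], claw=[0,0,0,0,0,0,0,0])

```text
time_s: 4.15
position: [0.4795, 0.0039, 0.0539]
orientation: [[0.001, 0.179, -0.984], [0.0, -0.984, -0.179], [-1.0, -0.0, -0.001]]
ft_force: [0.7, 0.9, 5.2]
grip_width: 0.0129
```

Request:
jog_arm(dp=[[0,-0.004,0],[0,-0.003,0],[0,0,0],[0,0,0]], rotation=[[0,0,0],[0,0,0],[0,0,0],[0,0,0]], claw=[0,0,0,0])

```text
time_s: 4.48
position: [0.4793, 0.0057, 0.054]
orientation: [[0.002, 0.179, -0.984], [-0.003, -0.984, -0.179], [-1.0, 0.003, -0.001]]
ft_force: [-0.3, -5.9, 4.3]
grip_width: 0.0129
```

There is 5.9 N of reaction in y after 34 mm of travel, so the bolt is at its stop. I'll release, rise and check.

Request:
jog_arm(dp=[[0,0.002,0],[0,0,0],[0,0,0],[-0.05,0,0],[-0.06,0,0],[-0.06,0,0],[-0.06,0,0],[0,0,0]], rotation=[[0,0,0],[0,0,0],[0,0,0],[0,0,0],[0,0,0],[0,0,0],[0,0,0],[0,0,0]], claw=[56,56,56,56,56,56,56,56])

```text
time_s: 5.15
position: [0.4819, 0.0053, 0.1743]
orientation: [[0.01, 0.179, -0.984], [-0.002, -0.984, -0.179], [-1.0, 0.003, -0.009]]
ft_force: [0.2, 0.6, 0.6]
grip_width: 0.0558
```

Request:
jog_arm(dp=[[0,0.014,-0.023],[0,0.014,-0.023],[0,0.014,-0.023],[0,0.014,-0.023],[0,0.013,-0.023],[0,0,0],[0,0,0]], rotation=[[0,0,0],[0,0,0],[0,0,0],[0,0,0],[0,0,0],[0,0,0],[0,0,0]], claw=[56,56,56,56,56,56,56])

```text
time_s: 5.73
position: [0.5407, -0.0178, 0.1672]
orientation: [[-0.002, 0.178, -0.984], [0.001, -0.984, -0.178], [-1.0, -0.001, 0.002]]
ft_force: [-0.2, -0.8, 0.7]
grip_width: 0.0561
```

Run:
```python
from h import *
o=ctrl.observe();ci=vision.camera_info("wrist");im=vision.capture("wrist");cv2.imwrite("pics/w2.png",im[:,:,::-1])
print(o["position"],o["ft_force"])
c=np.array([.585,-.0104]);a=np.radians(10.2);ex=np.array([np.cos(a),np.sin(a)]);ey=np.array([-ex[1],ex[0]])
for n,(x,y,z) in dict(bolt=(-.1,.034,.06),bolt0=(-.1,0,.06),eye=(-.08,-.03,.06),knob=(-.044,0,.114)).items():
    p=c+x*ex+y*ey;print(n,p,proj(ci,[*p,z]))
```

```text
[ 0.54071251 -0.01777464  0.16721168] [-0.1598686  -0.77399288  0.74801109]
bolt [0.48055956 0.00535418] [274.70612091 304.25058514]
bolt0 [ 0.48658044 -0.02810847] [316.12175734 304.26376107]
eye [ 0.51157689 -0.05409265] [353.34446484 281.60910637]
knob [ 0.54169539 -0.01819173] [316.04632624 261.73210777]
```

View pics/w2.png

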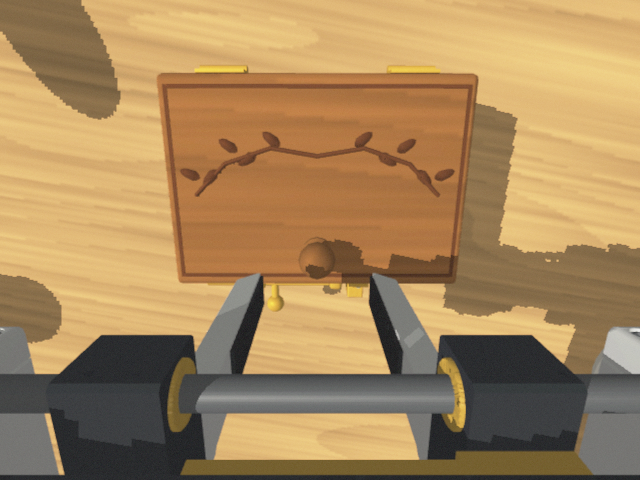

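The wrist view shows the bolt knob at (275,303), against a predicted (274.7,304.3) for fully withdrawn. The lid knob is at (317,259), about 2 mm further back than the tool. I'll go down and grip it.

Request:
jog_arm(dp=[[0.028,0,-0.004],[0.028,0,0],[0.028,0,0],[0.028,0,0],[0,0,0],[0,0,0]], rotation=[[0,0,0],[0,0,0],[0,0,0],[0,0,0],[0,0,0],[0,0,0]], claw=[56,56,56,56,56,56])

```text
time_s: 6.28
position: [0.5421, -0.0173, 0.1117]
orientation: [[-0.002, 0.178, -0.984], [0.001, -0.984, -0.178], [-1.0, -0.001, 0.002]]
ft_force: [0.1, 0.0, 0.5]
grip_width: 0.0562
```

Request:
jog_arm(dp=[[0,0,0],[0,0,0],[0,0,0],[0,0,0],[0,0,0],[0,0,0]], rotation=[[0,0,0],[0,0,0],[0,0,0],[0,0,0],[0,0,0],[0,0,0]], claw=[0,0,0,0,0,0], force=25)

```text
time_s: 6.78
position: [0.5436, -0.0176, 0.1129]
orientation: [[0.0, 0.178, -0.984], [0.001, -0.984, -0.178], [-1.0, -0.0, -0.001]]
ft_force: [0.5, 1.6, 1.3]
grip_width: 0.0225
```

The knob is gripped, with the opening at 22.5 mm. I'll lift along the hinge arc.

Request:
jog_arm(dp=[[-0.01,0,-0.0035],[-0.01,0,-0.0037],[-0.01,0,-0.004],[-0.0097,0,-0.0043],[-0.0093,0,-0.005],[-0.0092,0,-0.0054],[-0.009,0,-0.0057],[-0.0088,0,-0.006]], rotation=[[0,0,0],[0,0,0],[0,0,0],[0,0,0],[0,0,0],[0,0,0],[0,0,0],[0,0,0]], claw=[0,0,0,0,0,0,0,0])

```text
time_s: 7.45
position: [0.562, -0.0143, 0.1508]
orientation: [[-0.001, 0.178, -0.984], [0.0, -0.984, -0.178], [-1.0, -0.0, 0.001]]
ft_force: [-0.3, 0.9, -3.1]
grip_width: 0.0226
```

Request:
jog_arm(dp=[[0,0,0],[0,0,0]], rotation=[[0,0,0],[0,0,0]], claw=[0,0])

```text
time_s: 7.62
position: [0.562, -0.0143, 0.1507]
orientation: [[-0.0, 0.178, -0.984], [0.0, -0.984, -0.178], [-1.0, -0.0, 0.0]]
ft_force: [-1.2, 0.5, -1.4]
grip_width: 0.0224
```

Request:
jog_arm(dp=[[-0.0085,0,-0.0065],[-0.0081,0,-0.0069],[-0.0078,0,-0.0072],[-0.0076,0,-0.0074],[-0.0071,0,-0.0079],[-0.0068,0,-0.0082],[-0.0065,0,-0.0084],[-0.0062,0,-0.0086]], rotation=[[0,0,0],[0,0,0],[0,0,0],[0,0,0],[0,0,0],[0,0,0],[0,0,0],[0,0,0]], claw=[0,0,0,0,0,0,0,0])

```text
time_s: 8.28
position: [0.5924, -0.0088, 0.1801]
orientation: [[0.0, 0.178, -0.984], [0.0, -0.984, -0.178], [-1.0, -0.0, -0.0]]
ft_force: [-1.0, 1.8, -3.2]
grip_width: 0.0224
```

Request:
jog_arm(dp=[[-0.0057,0,-0.009],[-0.0053,0,-0.0092],[-0.0049,0,-0.0094],[-0.0045,0,-0.0096],[-0.004,0,-0.0099],[-0.0036,0,-0.01],[-0.0032,0,-0.0101],[-0.0028,0,-0.0102]], rotation=[[0,0,0],[0,0,0],[0,0,0],[0,0,0],[0,0,0],[0,0,0],[0,0,0],[0,0,0]], claw=[0,0,0,0,0,0,0,0])

```text
time_s: 8.95
position: [0.6307, -0.002, 0.1973]
orientation: [[0.001, 0.178, -0.984], [0.0, -0.984, -0.178], [-1.0, 0.0, -0.001]]
ft_force: [-2.1, 1.8, 0.9]
grip_width: 0.0229
```

Request:
jog_arm(dp=[[0,0,0],[0,0,0],[0,0,0],[0,0,0]], rotation=[[0,0,0],[0,0,0],[0,0,0],[0,0,0]], claw=[0,0,0,0])

```text
time_s: 9.28
position: [0.63, -0.0021, 0.197]
orientation: [[0.0, 0.178, -0.984], [-0.0, -0.984, -0.178], [-1.0, 0.0, -0.0]]
ft_force: [-2.6, 2.7, 1.8]
grip_width: 0.0225
```

Run:
```python
from h import *
o=ctrl.observe();p=o["position"];print(p,o["ft_force"],o["grip_width"])
im=vision.capture("scene");ci=vision.camera_info("scene")
t=vision.capture("top");ti=vision.camera_info("top")
cv2.imwrite("pics/f.png",np.hstack([cv2.resize(im[130:370,180:400,::-1],None,fx=1.8,fy=1.8,interpolation=2),cv2.resize(t[150:390,210:420,::-1],None,fx=1.8,fy=1.8,interpolation=2)]))
a=np.radians(10.2);ex=np.array([np.cos(a),np.sin(a),0])
d=p-np.array([.5436,-.0176,.1129]);x=d@ex;z=d[2];print("disp",x,z)
print("theta",np.degrees(np.arctan2(.034+z,.117-x))-16.2,"r",np.hypot(.034+z,.117-x))
# predicted front-edge top corners at 55,60,65 deg, for the picture
c=np.array([.586,-.0100,0]);ey=np.array([-ex[1],ex[0],0])
for th in (55,60,65):
  t_=np.radians(th)
  for s in (.1,-.1):
    q=c+(.073-.143*np.cos(t_)+.014*np.sin(t_))*ex+s*ey+np.array([0,0,.08+.143*np.sin(t_)+.014*np.cos(t_)])
    print(th,s,"scene crop",(proj(ci,q)-[180,130])*1.8,"top crop",(proj(ti,q)-[210,150])*1.8+[396,0])
```

```text
[ 0.63004973 -0.00213431  0.19702558] [-2.64301238  2.73410742  1.83683989] 0.022530098722620365
disp 0.08782218073286654 0.08412557516151867
theta 59.92527996865482 r 0.12167578495503985
55 0.1 scene crop [303.78882117 156.51800594] top crop [527.73122714 150.48919712]
55 -0.1 scene crop [107.69770814 156.65902989] top crop [702.53250671 114.51770999]
60 0.1 scene crop [304.68628892 158.51285531] top crop [525.43122345 140.23794666]
60 -0.1 scene crop [106.26444014 158.66008834] top crop [701.03310664 104.13476755]
65 0.1 scene crop [305.5857657  161.62907602] top crop [523.08611807 129.59401524]
65 -0.1 scene crop [104.83173415 161.78520304] top crop [699.33268116  93.39271455]
```

View pics/f.png

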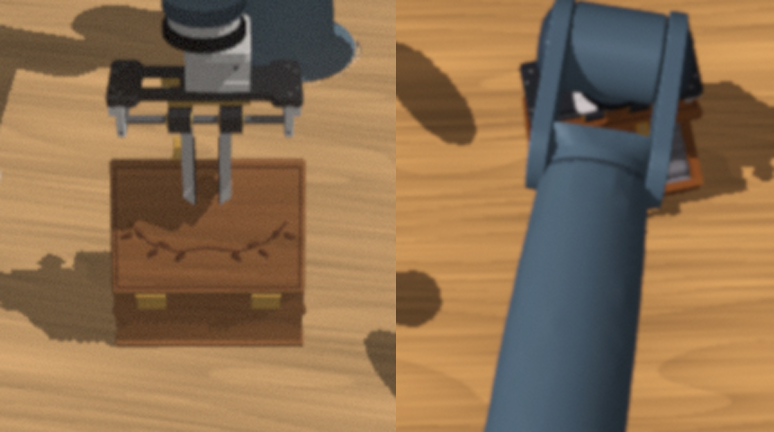

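The lid is held open. The scene crop puts its top edge at row ~158, and the top crop puts its right front corner at about (701,104). Both match the 60° prediction, and the kinematics give 59.9°.

Run:
```python
from cell import ctrl, close_job
o=ctrl.observe();print(o["time_s"],o["position"],o["qd"].round(4));print(close_job())
```

```text
9.3833 [ 0.62999208 -0.0021276   0.19701852] [-0.0013 -0.0012 -0.0004  0.0004 -0.0008 -0.0007]
the job is handed in; nothing more can be done
None
```

I slid the bolt fully back, raised the lid to about 60°, and handed the job in at 9.4 s with the gripper still holding the lid knob.

- **Bolt:** it moved about 34 mm to its stop, with about 6 N of reaction. The wrist camera then showed its knob within about 1 px of the predicted fully withdrawn position.
- **Lid:** the tool's path gives an opening of 59.9°, and the lid edges in the scene and top views match the 60° prediction to within a few pixels.
- **Hold:** the arm was at rest at hand-in. The grip is set to 25 N and the outside force on the tool was about 4 N.
- **Other objects:** I kept well away from the cup, dish, sunglasses and magnifying mirror. I didn't measure their positions again at the end.

No check failed. The only disagreement was the lid knob sitting about 2 mm behind my first estimate, which I corrected before gripping.

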